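# Shelve two fruit samples behind the rail

### The job

Put the red-lidded jar and the yellow-lidded jar away in the low blue-railed shelf: lift each over the front lip and drop it upright behind it, one on each side of the white-lidded jar standing in the middle. Either may go on either side; leave the white-lidded jar standing in its place.

Things in the scene. Friction and masses are not known exactly. Their poses are not given: they have to be found in the camera images.
- red_jar_mid (a point): Clear jar of dark-red berries with a bright red lid, standing loose on the bench among jars with green and blue lids (centres over 100 mm apart). 50 mm in diameter, 90 mm tall, about 0.2 kg; the lid is the top 22 mm, as wide as the jar. Point: on its axis, half-way up (45 mm above its underside); z up. Grip across the diameter from above, on the upper half.
- yellow_jar_mid (a point): The same kind of jar (50 mm in diameter, 90 mm tall, about 0.2 kg) with orange contents and a bright yellow lid, loose, standing upright on the bench. The point is on its axis, half-way up (45 mm above its underside); z is up along the axis.
- white_jar_mid (a point): The same kind of jar (50 mm in diameter, 90 mm tall, about 0.2 kg) with dark-red contents and a white lid, standing loose on the board of the shelf near its middle; it stays there. The point is on its axis, half-way up (45 mm above its underside).
- shelf: Low fixed open-topped shelf, white board with a blue lip all round. Origin at bench level under the board's centre; x from front (robot side) lip to back lip, y along its length, z up. Board top 50 mm above the bench; lips 6 mm thick, 22 mm above the board. Inside: 100 mm deep in x, 320 mm long in y. The white-lidded jar is within 20 mm of its middle in y; the rest is free.

How it is judged:
By the outcome, as a careful person would: the job done as asked, in the order asked, and still so for the second after the job is handed in, with the robot touching nothing.
It also fails if it takes over 46 s, if anything falls off the work surface, if the arm or the gripper's body presses on something with over 40 N, if the wrist force passes 120 N, or if a joint passes its speed limit or range.

### The arm

A 6-joint arm with a two-finger parallel gripper is mounted at the origin on the work surface. World frame = base frame: x ahead of the robot, y to its left, z up, the work surface at z = 0. Lengths are in m, angles in rad, forces in N, time in s.
With the tool pointing down it reaches from about 0.325 to 1 m from the base axis. Payload 5.1 kg.
Tool frame: the origin (TCP) lies midway between the tips of the shut fingers; the grasp point (between the pads) lies 19 mm behind it; z points along the fingers, y is the direction in which the jaws open and shut (so a half turn about z gives the same grasp; the last joint's range is limited). The gripper opens to 85 mm and grips with 20 to 120 N. Pads are 22 mm wide; open, the fingers measure 114 mm over their backs; the gripper's body (76 mm by 85 mm) begins 54 mm behind the grasp point. The pads swing forward as they close: fully open they stand 13 mm farther back than shut.
Start: joints at [-1.334, 0.124, 1.65, -0, 1.367, -0.083], TCP at [0.204, -0.617, 0.197] pointing down, gripper open.
Joint ranges: [-2.61, 2.61], [-1.02, 2.33], [0.03, 2.71], [-1.35, 4.49], [0.32, 2.68], [-2.91, 2.91]. Speed limits (rad/s): [2.57, 2.57, 3.14, 3.14, 3.14, 3.14].

### API

Orientations are given as a rotation vector (axis times angle).
In Python, from cell import get_state, get_image, finish_job, spot_in, silhouettes gives the robot as it stands.
- The arm moves only by the shell command python3 -m creep 'ROWS'. ROWS is JSON, a list of rows, each an object with "dp": the shift along the world's x, y, z in m, a list of three; "angular": the turn, a rotation vector about the world's x, y, z in degrees, a list of three; "hand": the gripper command: -1 is fully open, 1 is shut, values between are in proportion. A call has 1 to 10 rows; each row is the pose to reach, as a shift and turn from the pose commanded when the call began; what a row does not reach only later rows make up. A row lasts 1/10 s, in which the tool goes at most 50 mm and 8.59 degrees, less where a joint would pass 70% of its speed; a pose out of reach is approached as far as the arm can. A call with a gripper value outside its range is refused whole. The fingers move at their own pace and stop on an object; the grip force is fixed at half the most. Time passes only in rows, so rows that repeat a pose let the fingers close. It gives the time, the measured TCP pose, the force and the opening at its end, in the units of the state.
- get_state(): the state, without advancing time (a new reading comes with each control period).
- get_image(name): name is "side" or "top" or "wrist"; returns a dict with "img" (400x640x3 uint8, red, green, blue), "intrinsics" (3x3 intrinsics, pixels), "T" (4x4, takes a point from camera to world coordinates); the wrist camera has in their place "mount" (4x4, takes a point from camera to tool coordinates, whose origin is the TCP and whose axes are the flange's). Camera axes: x right, y down, z forward; pixel columns grow to the right and rows downward; lengths in m; the calibration is good to about 2 mm. A picture is of the moment at which its call begins: read the wrist's pose just before it. There is no depth.
- finish_job(): hands the job in, once; it reports no verdict.
Trained networks look in a picture, given as the dict that the camera call returned (one of the last four; its "shot" number tells which), for a name from the list of things; names that differ only in an ending like _2 or _b are one class to them, and where a whole thing is asked for, a point or a joint stands for the part that bears it (a point fixed in the world has none). Each returns a list of dicts, best first, with "confidence" (0 to 1); they miss things now and then, are a little off and sometimes report something else, mostly with a low value. They report only what shows in the picture. A call takes as long as a camera call.
- spot_in(picture, query): "xyz" ([x, y, z] in m, in world coordinates, good to about 4 mm: the middle of the surface that is visible of it).
- silhouettes(picture, query): "pixels" (400x640 bool, what is visible of it).
The state is a dict: "time_s": time; "joints": joint angles; "qvel": joint speeds; "effort": joint torques, N m; "tool_pos": TCP position; "ee_rot": TCP orientation; "contact_force": force on the tool from outside, world axes, zero at the start; "wrist_torque": the same for the moment, N m; "finger_gap": opening from 0.0 (shut) to 1.0 (fully open).
Only numpy, scipy, OpenCV 4.12 (cv2) and the standard library are available. Lean on these libraries where they do the work, as an engineer would, in place of code of your own. Each camera call takes 0.05 s, during which the arm holds its last target. There are 200 camera calls.

## Working session

There is one attempt and no reset: what is moved stays moved. The work goes in short steps, Python scripts to look and compute and a shell command to move; the robot and the scene stay as the last step left them, time stands still between calls to the robot, and variables do not carry over. Pictures are saved under pics/ and viewed, about 8 in all and at most 12, crops included, and the job is handed in when it is done.

```bash
mkdir -p pics; ls
cat > h.py <<'E'
import numpy as np, cv2
from cell import *
def save(d,n): cv2.imwrite('pics/'+n,d['img'][:,:,::-1])
def proj(d,p,T=None):
    T=np.linalg.inv(d['T'] if T is None else T); p=np.atleast_2d(p); c=p@T[:3,:3].T+T[:3,3]; u=c@np.array(d['intrinsics']).T; return u[:,:2]/u[:,2:]
def ray(d,uv,z,T=None):
    T=np.array(d['T'] if T is None else T); r=T[:3,:3]@np.linalg.solve(d['intrinsics'],[uv[0],uv[1],1]); o=T[:3,3]; return o+r*(z-o[2])/r[2]
E
python3 - <<'E'
from h import *
s=get_state(); print({k:np.round(v,3) for k,v in s.items()})
for c in('top','side'):
    d=get_image(c); save(d,c+'0.png')
    print(c,np.round(d['T'],3).tolist())
    for q in('red_jar_mid','yellow_jar_mid','white_jar_mid','shelf'):
        print(q,[(np.round(r['xyz'],3),round(r['confidence'],2)) for r in spot_in(d,q)])
        for r in silhouettes(d,q)[:2]:
            m=r['pixels']; ys,xs=np.nonzero(m); print('  sil',round(r['confidence'],2),xs.min(),xs.max(),ys.min(),ys.max(),m.sum())
i=np.vstack([cv2.imread('pics/top0.png'),cv2.imread('pics/side0.png')]); cv2.imwrite('pics/both0.png',cv2.resize(i,(480,600)))
E
```

```text
pics
{'time_s': np.float64(0.0), 'joints': array([-1.334,  0.125,  1.652,  0.   ,  1.368, -0.083]), 'qvel': array([0.002, 0.   , 0.001, 0.   , 0.001, 0.002]), 'effort': array([-2.0000e-03, -4.2361e+01, -3.6545e+01, -0.0000e+00,  7.0000e-03,
        0.0000e+00]), 'tool_pos': array([ 0.204, -0.616,  0.195]), 'ee_rot': array([-3.099, -0.5  ,  0.   ]), 'contact_force': array([-0.659,  0.067,  0.67 ]), 'wrist_torque': array([ 0.045,  0.016, -0.019]), 'finger_gap': np.float64(1.004)}
top [[0.017, -0.988, 0.15, 0.365], [-1.0, -0.014, 0.015, -0.039], [-0.013, -0.151, -0.989, 0.98], [0.0, 0.0, 0.0, 1.0]]
red_jar_mid [(array([ 0.632, -0.181,  0.089]), 0.67)]
  sil 0.83 371 396 129 158 573
yellow_jar_mid [(array([ 0.434, -0.333,  0.088]), 0.59)]
  sil 0.62 435 467 218 241 606
white_jar_mid [(array([0.561, 0.256, 0.14 ]), 0.6)]
  sil 0.62 172 205 152 181 712
shelf [(array([0.539, 0.281, 0.05 ]), 0.63)]
  sil 0.79 123 258 110 242 6601
side [[-0.968, -0.194, 0.157, 0.321], [-0.25, 0.754, -0.608, 0.588], [-0.0, -0.628, -0.778, 0.888], [0.0, 0.0, 0.0, 1.0]]
red_jar_mid [(array([ 0.631, -0.169,  0.064]), 0.69)]
  sil 0.71 260 282 139 178 758
yellow_jar_mid [(array([ 0.432, -0.327,  0.067]), 0.89)]
  sil 0.59 355 375 111 149 661
white_jar_mid [(array([0.556, 0.277, 0.146]), 0.61)]
  sil 0.77 212 246 298 345 1251
shelf [(array([0.548, 0.285, 0.051]), 0.96)]
  sil 0.92 171 310 257 399 8455
```

View pics/top0.png

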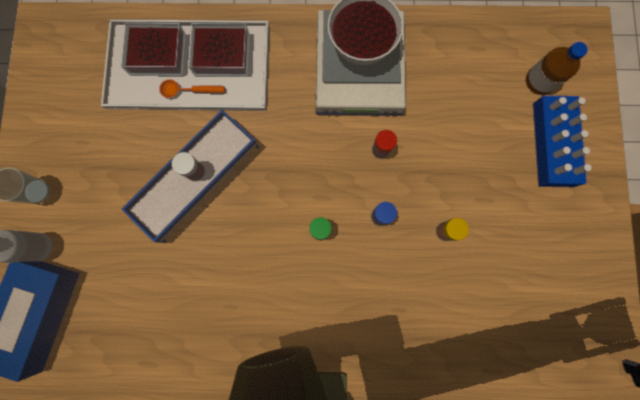

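View pics/side0.png

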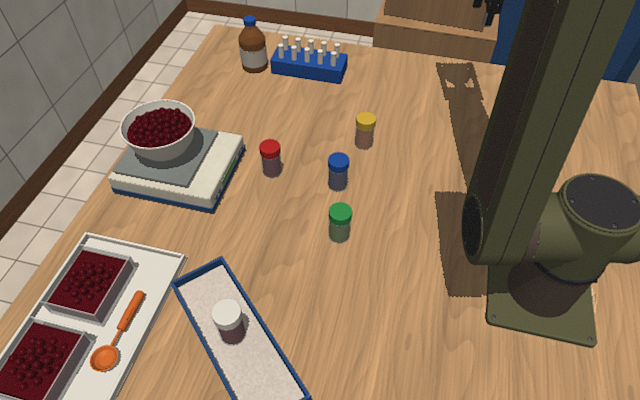

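```bash
cat > loc.py <<'E'
from h import *
from scipy.optimize import least_squares
a=np.linspace(0,2*np.pi,40); C=np.c_[np.cos(a),np.sin(a)]*.025
def lidmask(d,col,uv,r=28):
    h=cv2.cvtColor(d['img'],cv2.COLOR_RGB2HSV).astype(int); H,S,V=h[...,0],h[...,1],h[...,2]
    m={'red':((H<6)|(H>174))&(S>170)&(V>110),'yellow':(H>20)&(H<32)&(S>190)&(V>110),'white':(S<45)&(V>110),'green':(H>50)&(H<80)&(S>120)&(V>60),'blue':(H>105)&(H<130)&(S>120)&(V>90)}[col]
    w=np.zeros(m.shape,np.uint8); cv2.circle(w,tuple(int(x) for x in uv),r,1,-1)
    n,l,s,c=cv2.connectedComponentsWithStats((m&(w>0)).astype(np.uint8)); k=1+np.argmax(s[1:,4]); return l==k
def hullc(d,x,y,b,T=None):
    P=np.r_[np.c_[C+[x,y],np.full(40,b+.09)],np.c_[C+[x,y],np.full(40,b+.068)]]
    h=cv2.convexHull(proj(d,P,T).astype(np.float32)); m=cv2.moments(h); return np.array([m['m10'],m['m01']])/m['m00'],m['m00']
def jar(d,col,uv,b=0.,T=None):
    m=lidmask(d,col,uv); ys,xs=np.nonzero(m); c=np.array([xs.mean(),ys.mean()])
    g=ray(d,c,b+.08,T)[:2]
    s=least_squares(lambda p:hullc(d,*p,b,T)[0]-c,g,diff_step=1e-3)
    return s.x, m.sum(), hullc(d,*s.x,b,T)[1]
E
python3 - <<'E'
from loc import *
t=get_image('top'); s=get_image('side')
for col,u,v,b in(('red',(386,140),(270,150),0),('yellow',(457,229),(366,121),0),('white',(185,165),(228,314),.05),('green',(320,228),(340,214),0),('blue',(386,213),(339,163),0)):
    for n,d,uv in(('top',t,u),('side',s,v)):
        x,k,A=jar(d,col,uv,b); print(col,n,np.round(x,4),k,round(A))
for d,q in((t,'shelf'),(s,'shelf')):
    pass
# shelf outer outline: blue lip mask in top
h=cv2.cvtColor(t['img'],cv2.COLOR_RGB2HSV).astype(int)
m=(h[...,0]>100)&(h[...,0]<130)&(h[...,1]>110); m[:, :115]=0; m[:,275:]=0; m[:105]=0; m[250:]=0
# board inside (bright) -> min area rect
w=((h[...,1]<60)&(h[...,2]>110)).astype(np.uint8); w[:, :118]=0; w[:,270:]=0; w[:109]=0; w[245:]=0
print(m.sum(),w.sum())
def f(p,draw=False):
    x,y,th=p; R=np.array([[np.cos(th),-np.sin(th)],[np.sin(th),np.cos(th)]])
    o=np.array([[56,166],[-56,166],[-56,-166],[56,-166]])/1000@R.T+[x,y]
    i=np.array([[50,160],[-50,160],[-50,-160],[50,-160]])/1000@R.T+[x,y]
    M=np.zeros(m.shape,np.uint8)
    q=lambda P,z:np.int32(np.round(proj(t,np.c_[P,np.full(4,z)])*16))
    cv2.fillConvexPoly(M,cv2.convexHull(np.r_[q(o,.072),q(o,0.0)]),1,shift=4)
    I=np.zeros_like(M); J=I.copy(); cv2.fillConvexPoly(I,q(i,.072),1,shift=4); cv2.fillConvexPoly(J,q(i,.05),1,shift=4); J&=I
    if draw: return q(o,.072)/16
    W=w.copy(); 
    u=proj(t,[[.56,.256,.1]])[0]; K=np.ones_like(M); cv2.circle(K,(int(u[0]),int(u[1])),24,0,-1)
    L=M.astype(bool)&~J.astype(bool)
    return ((L!=m)&(K>0)).sum()+((J!=W)&(K>0)).sum()
from scipy.optimize import minimize
best=min((minimize(f,[.545,.285,th],method='Nelder-Mead',options=dict(initial_simplex=[[.545,.285,th],[.56,.285,th],[.545,.3,th],[.545,.285,th+.08]])) for th in(-.9,-.7,-.8,.7,.8,.9,.6,-.6)),key=lambda r:r.fun)
print(best.x,best.fun); print(f(best.x,True))
im=t['img'][:,:,::-1].copy(); x,y,th=best.x; R=np.array([[np.cos(th),-np.sin(th)],[np.sin(th),np.cos(th)]])
def drw(d,fn):
    im=d['img'][:,:,::-1].copy()
    for hx,hy,z,c in((56,166,.072,(0,0,255)),(50,160,.05,(0,255,0))):
        o=np.array([[hx,hy],[-hx,hy],[-hx,-hy],[hx,-hy]])/1000@R.T+[x,y]
        cv2.polylines(im,[np.int32(np.round(proj(d,np.c_[o,np.full(4,z)])*16))],True,c,1,shift=4)
    return im
A=cv2.resize(drw(t,0)[95:255,110:270],(400,400)); B=cv2.resize(drw(s,0)[240:400,160:320],(400,400))
cv2.imwrite('pics/shelf.png',np.hstack([A,B]))
E
```

```text
red top [ 0.6407 -0.1873] 313 413
red side [ 0.6423 -0.194 ] 236 374
yellow top [ 0.436  -0.3451] 399 461
yellow side [ 0.4435 -0.3125] 1 346
white top [0.5674 0.2679] 423 485
white side [0.5707 0.262 ] 1872 783
green top [ 0.4322 -0.0365] 349 397
green side [ 0.4325 -0.0355] 416 484
blue top [ 0.4698 -0.1844] 345 418
blue side [ 0.4706 -0.1866] 288 396
214 4671
[0.55573012 0.27370395 0.83676901] 2592.0
[[120.625  208.9375]
 [153.75   242.    ]
 [255.     139.0625]
 [221.75   108.5   ]]
```

View pics/shelf.png

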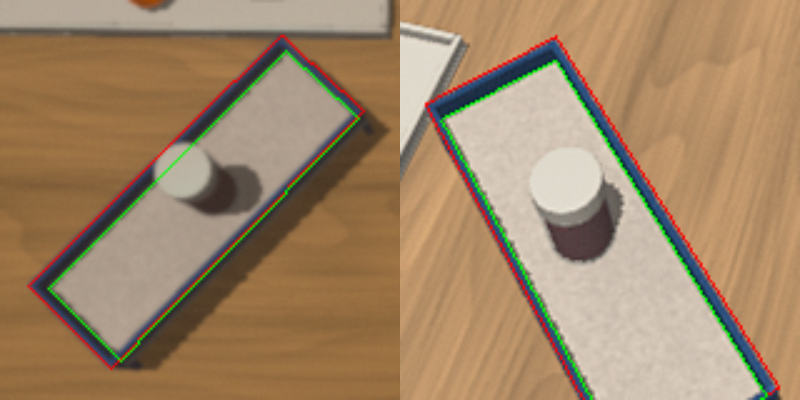

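Seen in the pictures: red lid at top-view pixel (386,140), yellow at (457,229) and white at (185,165). The shelf outline fits within about 1 px, with its centre near (0.554, 0.272) and yaw 48°. Next I move above the red jar.

```bash
python3 -m creep '[{"dp":[0.02,0.02,0],"angular":[0,0,0],"hand":-1},{"dp":[0.055,0.055,0],"angular":[0,0,0],"hand":-1},{"dp":[0.09,0.09,0],"angular":[0,0,0],"hand":-1},{"dp":[0.125,0.125,0],"angular":[0,0,0],"hand":-1},{"dp":[0.16,0.158,0],"angular":[0,0,0],"hand":-1},{"dp":[0.195,0.191,0],"angular":[0,0,0],"hand":-1},{"dp":[0.23,0.225,0],"angular":[0,0,0],"hand":-1},{"dp":[0.265,0.26,0],"angular":[0,0,0],"hand":-1},{"dp":[0.3,0.295,0],"angular":[0,0,0],"hand":-1},{"dp":[0.335,0.33,0],"angular":[0,0,0],"hand":-1}]' && python3 -m creep '[{"dp":[0.035,0.035,0],"angular":[0,0,0],"hand":-1},{"dp":[0.065,0.065,0],"angular":[0,0,0],"hand":-1},{"dp":[0.09,0.09,0],"angular":[0,0,0],"hand":-1},{"dp":[0.1,0.098,0],"angular":[0,0,0],"hand":-1},{"dp":[0.1,0.098,0],"angular":[0,0,0],"hand":-1},{"dp":[0.1,0.098,0],"angular":[0,0,0],"hand":-1}]'
cat >> loc.py <<'E'
from scipy.spatial.transform import Rotation as Ro
def wrist():
    s=get_state(); d=get_image('wrist'); T=np.eye(4); T[:3,:3]=Ro.from_rotvec(s['ee_rot']).as_matrix(); T[:3,3]=s['tool_pos']; d['T']=T@np.array(d['mount']); return s,d
E
python3 - <<'E'
from loc import *
s,d=wrist(); save(d,'w1.png'); print(s['tool_pos'],s['ee_rot'],s['joints'])
for q in('red_jar_mid',): print([(np.round(r['xyz'],3),round(r['confidence'],2)) for r in spot_in(d,q)])
u=proj(d,[[.64,-.188,.08]])[0]; print(u)
try:
    m=lidmask(d,'red',u,150); ys,xs=np.nonzero(m); print(m.sum(),xs.min(),xs.max(),ys.min(),ys.max()); c=[xs.mean(),ys.mean()]; g=ray(d,c,.08)[:2]; print(least_squares(lambda p:hullc(d,*p,0)[0]-c,g,diff_step=1e-3).x, hullc(d,*g,0))
except Exception as e: print(e)
t=get_image('top'); print('yel',[(np.round(r['xyz'],3),round(r['confidence'],2)) for r in spot_in(t,'yellow_jar_mid')])
E
```

```text
time_s: 2.0
tool_pos: [0.5406, -0.2854, 0.197]
ee_rot: [3.101, 0.5, 0.001]
contact_force: [0.5, -0.9, -0.8]
finger_gap: 1.0
time_s: 2.6
tool_pos: [0.6387, -0.1898, 0.1965]
ee_rot: [3.101, 0.5, -0.001]
contact_force: [0.2, -0.3, 0.0]
finger_gap: 1.0
[ 0.63873252 -0.18978296  0.19654802] [ 3.10133139e+00  4.99575186e-01 -1.30939286e-03] [-3.69034015e-01  1.59539951e-01  1.61099956e+00 -6.77306439e-04
  1.37163081e+00  8.82472258e-01]
[(array([ 0.647, -0.186,  0.087]), 0.75)]
[314.93456834 174.69599434]
1168 284 341 149 179
[ 0.64836382 -0.18206937] (array([311.29049742, 164.16450511]), 2943.2986018958036)
yel [(array([ 0.433, -0.335,  0.085]), 0.69)]
```

View pics/w1.png

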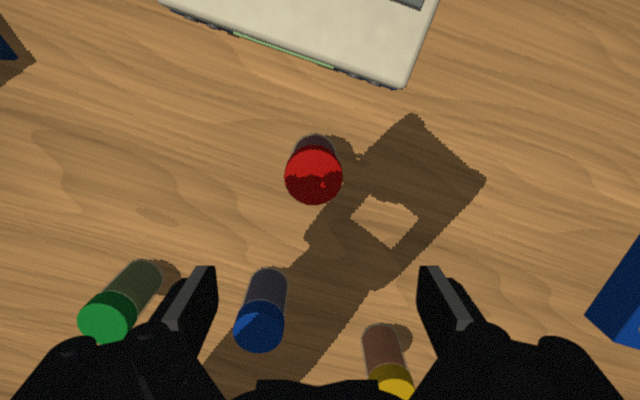

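The wrist view shows the red lid centred at about (313,176). That matches the prediction for (0.641, -0.187), with clear space on both sides. Now I descend and grip.

```bash
python3 -m creep '[{"dp":[0.002,0.003,-0.03],"angular":[0,0,0],"hand":-1},{"dp":[0.002,0.003,-0.07],"angular":[0,0,0],"hand":-1},{"dp":[0.002,0.003,-0.11],"angular":[0,0,0],"hand":-1},{"dp":[0.002,0.003,-0.138],"angular":[0,0,0],"hand":-1},{"dp":[0.002,0.003,-0.15],"angular":[0,0,0],"hand":-1},{"dp":[0.002,0.003,-0.15],"angular":[0,0,0],"hand":-0.3},{"dp":[0.002,0.003,-0.15],"angular":[0,0,0],"hand":0.3},{"dp":[0.002,0.003,-0.15],"angular":[0,0,0],"hand":1},{"dp":[0.002,0.003,-0.15],"angular":[0,0,0],"hand":1},{"dp":[0.002,0.003,-0.15],"angular":[0,0,0],"hand":1}]' && python3 -m creep '[{"dp":[0,0,0],"angular":[0,0,0],"hand":1},{"dp":[0,0,0],"angular":[0,0,0],"hand":1},{"dp":[0,0,0.01],"angular":[0,0,0],"hand":1},{"dp":[0,0,0.03],"angular":[0,0,0],"hand":1}]'
```

```text
time_s: 3.8
tool_pos: [0.6435, -0.1867, 0.0501]
ee_rot: [3.099, 0.5, 0.008]
contact_force: [-0.0, -0.0, 6.2]
finger_gap: 0.544
time_s: 4.2
tool_pos: [0.6396, -0.1854, 0.0752]
ee_rot: [-3.099, -0.5, 0.006]
contact_force: [0.9, 0.4, -1.6]
finger_gap: 0.541
```

```bash
python3 -m creep '[{"dp":[0,0,0.03],"angular":[0,0,0],"hand":1},{"dp":[0,0,0.07],"angular":[0,0,0],"hand":1},{"dp":[0,0.01,0.11],"angular":[0,0,0],"hand":1},{"dp":[0,0.035,0.14],"angular":[0,0,0],"hand":1},{"dp":[0,0.07,0.145],"angular":[0,0,0],"hand":1},{"dp":[-0.002,0.11,0.145],"angular":[0,0,0],"hand":1},{"dp":[-0.004,0.15,0.145],"angular":[0,0,0],"hand":1},{"dp":[-0.006,0.19,0.145],"angular":[0,0,0],"hand":1},{"dp":[-0.008,0.23,0.145],"angular":[0,0,0],"hand":1},{"dp":[-0.01,0.27,0.145],"angular":[0,0,0],"hand":1}]' && python3 -m creep '[{"dp":[0,0.04,0],"angular":[0,0,0],"hand":1},{"dp":[0,0.075,0],"angular":[0,0,0],"hand":1},{"dp":[0,0.1,0],"angular":[0,0,0],"hand":1},{"dp":[0,0.115,0],"angular":[0,0,0],"hand":1},{"dp":[0,0.119,0],"angular":[0,0,0],"hand":1},{"dp":[0,0.119,0],"angular":[0,0,0],"hand":1},{"dp":[0,0.119,0],"angular":[0,0,0],"hand":1}]'
python3 - <<'E'
from loc import *
s=get_state(); print(s['tool_pos'],s['joints'])
t=get_image('top'); sd=get_image('side'); save(t,'t2.png'); save(sd,'s2.png')
cv2.imwrite('pics/p2.png',np.hstack([cv2.resize(cv2.imread('pics/t2.png')[80:280,100:300],(400,400)),cv2.resize(cv2.imread('pics/s2.png')[200:400,130:330],(400,400))]))
print('red',[(np.round(r['xyz'],3),round(r['confidence'],2)) for r in spot_in(sd,'red_jar_mid')])
E
```

```text
time_s: 5.2
tool_pos: [0.6307, 0.0855, 0.222]
ee_rot: [3.101, 0.5, -0.0]
contact_force: [0.3, -0.1, -1.5]
finger_gap: 0.543
time_s: 5.9
tool_pos: [0.6314, 0.2018, 0.2217]
ee_rot: [3.101, 0.498, -0.0]
contact_force: [0.3, -0.5, -1.1]
finger_gap: 0.543
[0.63143447 0.20175668 0.22167355] [ 2.28575135e-01  1.38160128e-01  1.59260143e+00 -5.47645112e-04
  1.41114309e+00  1.48078977e+00]
red [(array([0.617, 0.214, 0.23 ]), 0.78)]
```

View pics/p2.png

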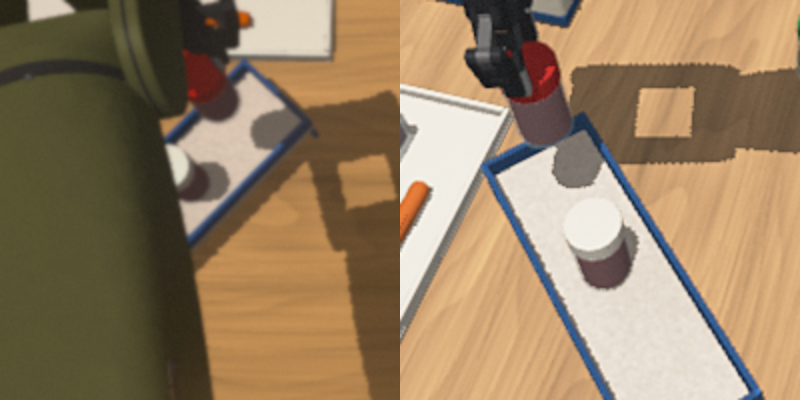

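Red hangs upright above the free end of the shelf, at side pixel about (200,250), and the white jar is untouched. I lower it.

```bash
python3 -m creep '[{"dp":[0,0,-0.03],"angular":[0,0,0],"hand":1},{"dp":[0,0,-0.065],"angular":[0,0,0],"hand":1},{"dp":[0,0,-0.095],"angular":[0,0,0],"hand":1},{"dp":[0,0,-0.112],"angular":[0,0,0],"hand":1},{"dp":[0,0,-0.118],"angular":[0,0,0],"hand":1},{"dp":[0,0,-0.121],"angular":[0,0,0],"hand":1},{"dp":[0,0,-0.121],"angular":[0,0,0],"hand":1},{"dp":[0,0,-0.121],"angular":[0,0,0],"hand":1}]'
python3 - <<'E'
from loc import *
sd=get_image('side'); s,w=wrist(); save(sd,'s3.png'); save(w,'w3.png')
cv2.imwrite('pics/p3.png',np.hstack([cv2.resize(cv2.imread('pics/w3.png'),(440,275)),cv2.resize(cv2.imread('pics/s3.png')[220:370,140:300],(293,275))]))
E
```

```text
time_s: 6.85
tool_pos: [0.6326, 0.2032, 0.1028]
ee_rot: [-3.101, -0.5, -0.005]
contact_force: [-0.3, -0.7, -1.4]
finger_gap: 0.542
```

View pics/p3.png

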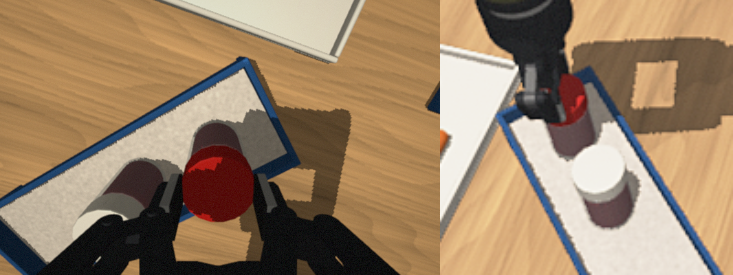

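```bash
python3 -m creep '[{"dp":[0,0,-0.002],"angular":[0,0,0],"hand":1},{"dp":[0,0,-0.004],"angular":[0,0,0],"hand":1},{"dp":[0,0,-0.004],"angular":[0,0,0],"hand":1}]'
```

```text
time_s: 7.25
tool_pos: [0.6332, 0.2037, 0.1003]
ee_rot: [-3.101, -0.5, -0.008]
contact_force: [-1.3, 1.1, 6.2]
finger_gap: 0.545
```

The jar is resting on the board (+6 N). I open partway and rise.

```bash
python3 -m creep '[{"dp":[0,0,0],"angular":[0,0,0],"hand":0.1},{"dp":[0,0,0],"angular":[0,0,0],"hand":-0.1},{"dp":[0,0,0],"angular":[0,0,0],"hand":-0.4},{"dp":[0,0,0],"angular":[0,0,0],"hand":-0.4},{"dp":[0,0,0.01],"angular":[0,0,0],"hand":-0.4},{"dp":[0,0,0.04],"angular":[0,0,0],"hand":-0.4},{"dp":[0,0,0.08],"angular":[0,0,0],"hand":-0.4},{"dp":[0,-0.01,0.11],"angular":[0,0,0],"hand":-1},{"dp":[-0.01,-0.04,0.12],"angular":[0,0,0],"hand":-1},{"dp":[-0.025,-0.08,0.12],"angular":[0,0,0],"hand":-1}]' && python3 -m creep '[{"dp":[-0.015,-0.04,0],"angular":[0,0,0],"hand":-1},{"dp":[-0.03,-0.08,0],"angular":[0,0,0],"hand":-1},{"dp":[-0.045,-0.12,0],"angular":[0,0,0],"hand":-1},{"dp":[-0.06,-0.16,0],"angular":[0,0,0],"hand":-1},{"dp":[-0.075,-0.2,0],"angular":[0,0,0],"hand":-1},{"dp":[-0.09,-0.24,0],"angular":[0,0,0],"hand":-1},{"dp":[-0.105,-0.28,0],"angular":[0,0,0],"hand":-1},{"dp":[-0.12,-0.32,0],"angular":[0,0,0],"hand":-1},{"dp":[-0.135,-0.36,0],"angular":[0,0,0],"hand":-1},{"dp":[-0.15,-0.4,0],"angular":[0,0,0],"hand":-1}]' && python3 -m creep '[{"dp":[-0.01,-0.03,-0.01],"angular":[0,0,0],"hand":-1},{"dp":[-0.017,-0.055,-0.02],"angular":[0,0,0],"hand":-1},{"dp":[-0.02,-0.065,-0.025],"angular":[0,0,0],"hand":-1},{"dp":[-0.02,-0.065,-0.025],"angular":[0,0,0],"hand":-1},{"dp":[-0.02,-0.065,-0.025],"angular":[0,0,0],"hand":-1}]'
python3 - <<'E'
from loc import *
s,d=wrist(); save(d,'w4.png'); print(s['tool_pos'],s['joints'])
print([(np.round(r['xyz'],3),round(r['confidence'],2)) for r in spot_in(d,'yellow_jar_mid')])
t=get_image('top'); sd=get_image('side'); save(t,'t4.png'); save(sd,'s4.png')
for q in('red_jar_mid','white_jar_mid'): print(q,[[(np.round(r['xyz'],3),round(r['confidence'],2)) for r in spot_in(c,q)] for c in (t,sd)])
im=d['img'][:,:,::-1].copy()
for g,c in(((.436,-.342),(255,0,255)),):
    P=proj(d,np.c_[C+g,np.full(40,.09)]); cv2.polylines(im,[np.int32(P)],True,c,1)
m=silhouettes(d,'yellow_jar_mid')
for r in m[:1]: ys,xs=np.nonzero(r['pixels']); print('sil',xs.min(),xs.max(),ys.min(),ys.max())
cv2.imwrite('pics/p4.png',np.hstack([cv2.resize(im,(440,275)),cv2.resize(sd['img'][220:370,140:300,::-1],(293,275))]))
E
```

```text
time_s: 8.25
tool_pos: [0.608, 0.1234, 0.2208]
ee_rot: [3.101, 0.504, 0.01]
contact_force: [1.2, -1.0, -0.0]
finger_gap: 0.997
time_s: 9.25
tool_pos: [0.4555, -0.2786, 0.2175]
ee_rot: [3.101, 0.5, 0.001]
contact_force: [0.5, -0.6, -0.2]
finger_gap: 0.998
time_s: 9.75
tool_pos: [0.4367, -0.3414, 0.1921]
ee_rot: [-3.101, -0.501, -0.001]
contact_force: [0.2, -0.0, 0.5]
finger_gap: 1.005
[ 0.4366766  -0.34137005  0.19207486] [-7.60691754e-01 -8.49538297e-02  1.87001549e+00  5.94691782e-04
  1.35659154e+00  4.89884707e-01]
[(array([ 0.446, -0.338,  0.093]), 0.83)]
red_jar_mid [[(array([0.621, 0.198, 0.135]), 0.94)], [(array([0.623, 0.218, 0.133]), 0.63)]]
white_jar_mid [[(array([0.558, 0.258, 0.139]), 0.91)], [(array([0.555, 0.277, 0.142]), 0.65)]]
sil 288 346 137 211
```

View pics/p4.png

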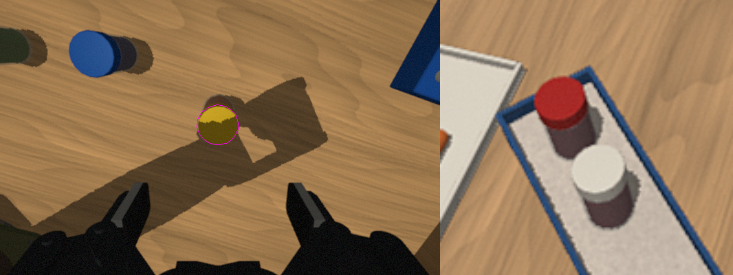

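The circle predicted at (0.436, -0.342) matches the yellow lid exactly. In the side view red stands upright behind the lip beside white. Now I grip yellow.

```bash
python3 -m creep '[{"dp":[0,0,-0.03],"angular":[0,0,0],"hand":-1},{"dp":[0,0,-0.07],"angular":[0,0,0],"hand":-1},{"dp":[0,0,-0.11],"angular":[0,0,0],"hand":-1},{"dp":[0,0,-0.135],"angular":[0,0,0],"hand":-1},{"dp":[0,0,-0.145],"angular":[0,0,0],"hand":-1},{"dp":[0,0,-0.145],"angular":[0,0,0],"hand":-0.3},{"dp":[0,0,-0.145],"angular":[0,0,0],"hand":0.3},{"dp":[0,0,-0.145],"angular":[0,0,0],"hand":1},{"dp":[0,0,-0.145],"angular":[0,0,0],"hand":1},{"dp":[0,0,-0.145],"angular":[0,0,0],"hand":1}]' && python3 -m creep '[{"dp":[0,0,0],"angular":[0,0,0],"hand":1},{"dp":[0,0,0],"angular":[0,0,0],"hand":1},{"dp":[0,0,0.01],"angular":[0,0,0],"hand":1},{"dp":[0,0,0.03],"angular":[0,0,0],"hand":1},{"dp":[0,0,0.07],"angular":[0,0,0],"hand":1},{"dp":[0,0,0.11],"angular":[0,0,0],"hand":1},{"dp":[0,0,0.15],"angular":[0,0,0],"hand":1},{"dp":[0,0.01,0.17],"angular":[0,0,0],"hand":1},{"dp":[0.002,0.04,0.175],"angular":[0,0,0],"hand":1},{"dp":[0.005,0.08,0.175],"angular":[0,0,0],"hand":1}]'
```

```text
time_s: 11.2
tool_pos: [0.4378, -0.3433, 0.0497]
ee_rot: [3.098, 0.5, 0.004]
contact_force: [-0.6, 2.1, 5.7]
finger_gap: 0.543
time_s: 12.2
tool_pos: [0.4418, -0.2627, 0.2244]
ee_rot: [3.099, 0.496, 0.004]
contact_force: [0.5, 1.1, -2.2]
finger_gap: 0.541
```

```bash
python3 -m creep '[{"dp":[0.003,0.04,0],"angular":[0,0,0],"hand":1},{"dp":[0.006,0.08,0],"angular":[0,0,0],"hand":1},{"dp":[0.01,0.12,0],"angular":[0,0,0],"hand":1},{"dp":[0.013,0.16,0],"angular":[0,0,0],"hand":1},{"dp":[0.016,0.2,0],"angular":[0,0,0],"hand":1},{"dp":[0.02,0.24,0],"angular":[0,0,0],"hand":1},{"dp":[0.023,0.28,0],"angular":[0,0,0],"hand":1},{"dp":[0.026,0.32,0],"angular":[0,0,0],"hand":1},{"dp":[0.03,0.36,0],"angular":[0,0,0],"hand":1},{"dp":[0.033,0.4,0],"angular":[0,0,0],"hand":1}]' && python3 -m creep '[{"dp":[0.004,0.04,0],"angular":[0,0,0],"hand":1},{"dp":[0.008,0.08,0],"angular":[0,0,0],"hand":1},{"dp":[0.012,0.12,0],"angular":[0,0,0],"hand":1},{"dp":[0.016,0.155,0],"angular":[0,0,0],"hand":1},{"dp":[0.018,0.18,0],"angular":[0,0,0],"hand":1},{"dp":[0.019,0.187,0],"angular":[0,0,0],"hand":1},{"dp":[0.019,0.187,0],"angular":[0,0,0],"hand":1},{"dp":[0.019,0.187,0],"angular":[0,0,0],"hand":1}]'
python3 - <<'E'
from loc import *
s,w=wrist(); sd=get_image('side'); save(w,'w5.png'); save(sd,'s5.png'); print(s['tool_pos'],s['joints'])
cv2.imwrite('pics/p5.png',np.hstack([cv2.resize(w['img'][:,:,::-1],(440,275)),cv2.resize(sd['img'][220:400,140:332,::-1],(293,275))]))
E
```

```text
time_s: 13.2
tool_pos: [0.4741, 0.1396, 0.2223]
ee_rot: [3.101, 0.5, 0.002]
contact_force: [0.7, 0.2, -2.0]
finger_gap: 0.542
time_s: 14.0
tool_pos: [0.4932, 0.3241, 0.2218]
ee_rot: [3.101, 0.499, -0.0]
contact_force: [-0.1, 0.0, -2.3]
finger_gap: 0.541
[0.49320849 0.32406914 0.22179165] [ 4.90663590e-01 -2.14210664e-02  1.75902002e+00 -5.55326723e-04
  1.40443158e+00  1.74219790e+00]
```

View pics/p5.png

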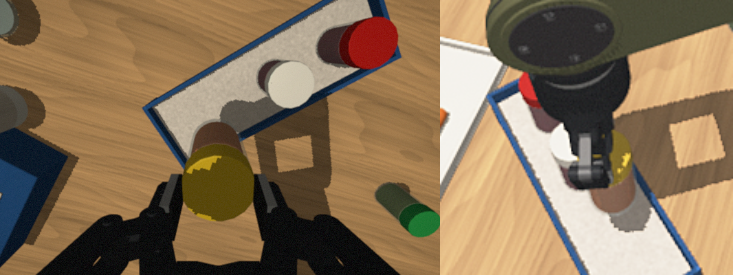

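The wrist and side views show yellow over the free board on the other side of white, with its shadow on the board. I lower it.

```bash
python3 -m creep '[{"dp":[0,0,-0.03],"angular":[0,0,0],"hand":1},{"dp":[0,0,-0.065],"angular":[0,0,0],"hand":1},{"dp":[0,0,-0.095],"angular":[0,0,0],"hand":1},{"dp":[0,0,-0.112],"angular":[0,0,0],"hand":1},{"dp":[0,0,-0.118],"angular":[0,0,0],"hand":1},{"dp":[0,0,-0.121],"angular":[0,0,0],"hand":1},{"dp":[0,0,-0.123],"angular":[0,0,0],"hand":1},{"dp":[0,0,-0.124],"angular":[0,0,0],"hand":1},{"dp":[0,0,-0.124],"angular":[0,0,0],"hand":1}]'
python3 - <<'E'
from loc import *
s,w=wrist(); sd=get_image('side')
cv2.imwrite('pics/p6.png',np.hstack([cv2.resize(w['img'][:,:,::-1],(440,275)),cv2.resize(sd['img'][220:400,140:332,::-1],(293,275))]))
E
```

```text
time_s: 15.0
tool_pos: [0.4946, 0.3256, 0.0999]
ee_rot: [-3.101, -0.5, -0.005]
contact_force: [0.5, -0.2, 1.9]
finger_gap: 0.543
```

View pics/p6.png

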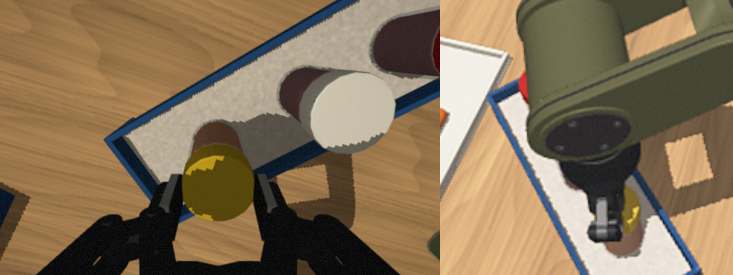

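Yellow stands inside the lip, with its base at about (215,125) in the wrist crop, and is touching the board. I release and retreat.

```bash
python3 -m creep '[{"dp":[0,0,0],"angular":[0,0,0],"hand":0.1},{"dp":[0,0,0],"angular":[0,0,0],"hand":-0.1},{"dp":[0,0,0],"angular":[0,0,0],"hand":-0.4},{"dp":[0,0,0],"angular":[0,0,0],"hand":-0.4},{"dp":[0,0,0.01],"angular":[0,0,0],"hand":-0.4},{"dp":[0,0,0.04],"angular":[0,0,0],"hand":-0.4},{"dp":[0,0,0.08],"angular":[0,0,0],"hand":-0.4},{"dp":[0,-0.01,0.12],"angular":[0,0,0],"hand":-0.4},{"dp":[0,-0.04,0.14],"angular":[0,0,0],"hand":-0.4},{"dp":[0,-0.08,0.14],"angular":[0,0,0],"hand":-0.4}]' && python3 -m creep '[{"dp":[0,-0.04,0],"angular":[0,0,0],"hand":-1},{"dp":[0,-0.08,0],"angular":[0,0,0],"hand":-1},{"dp":[0,-0.12,0],"angular":[0,0,0],"hand":-1},{"dp":[0,-0.16,0],"angular":[0,0,0],"hand":-1},{"dp":[0,-0.2,0],"angular":[0,0,0],"hand":-1},{"dp":[0,-0.24,0],"angular":[0,0,0],"hand":-1},{"dp":[0,-0.28,0],"angular":[0,0,0],"hand":-1},{"dp":[0,-0.31,0],"angular":[0,0,0],"hand":-1},{"dp":[0,-0.32,0],"angular":[0,0,0],"hand":-1},{"dp":[0,-0.32,0],"angular":[0,0,0],"hand":-1}]'
python3 - <<'E'
from loc import *
t=get_image('top'); sd=get_image('side')
for q in('red_jar_mid','white_jar_mid','yellow_jar_mid'): print(q,[[(np.round(r['xyz'],3),round(r['confidence'],2)) for r in spot_in(c,q)[:2]] for c in (t,sd)])
cv2.imwrite('pics/p7.png',np.hstack([cv2.resize(t['img'][80:270,110:300,::-1],(400,400)),cv2.resize(sd['img'][200:400,130:330,::-1],(400,400))]))
E
```

```text
time_s: 16.1
tool_pos: [0.4952, 0.2459, 0.2434]
ee_rot: [-3.099, -0.504, -0.013]
contact_force: [0.3, -0.7, 0.9]
finger_gap: 0.695
time_s: 17.1
tool_pos: [0.4932, -0.0758, 0.2379]
ee_rot: [-3.102, -0.497, -0.0]
contact_force: [-0.8, 0.4, -0.4]
finger_gap: 0.995
red_jar_mid [[(array([0.624, 0.196, 0.135]), 0.78), (array([0.559, 0.255, 0.14 ]), 0.72)], [(array([0.622, 0.218, 0.134]), 0.96)]]
white_jar_mid [[(array([0.561, 0.257, 0.14 ]), 0.73)], [(array([0.561, 0.275, 0.143]), 0.86)]]
yellow_jar_mid [[(array([0.49 , 0.316, 0.137]), 0.83)], [(array([0.487, 0.336, 0.142]), 0.95)]]
```

View pics/p7.png

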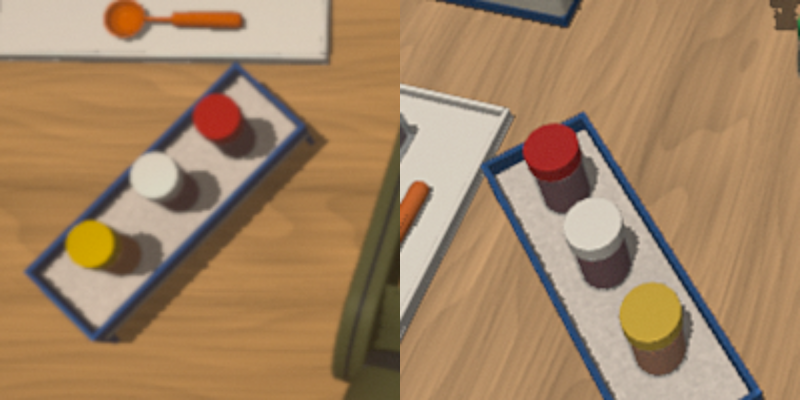

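All three jars stand upright behind the lip with white in the middle, and the arm is clear. I hand the job in.

```bash
python3 -c "from cell import finish_job; print(finish_job())"
```

```text
the job is handed in; nothing more can be done
None
```

Both jars are in the shelf, red to the right of the white-lidded jar and yellow to its left (seen from the robot), and the job is handed in at about 17 s of the 46 s allowed. I lifted red over the lip first, then yellow. Each was lowered until it rested on the board (+6 N for red, +2 N for yellow), then released with a partly opened gripper.

- **Final pictures:** the top and side views show red, white and yellow all upright inside the lips. White is within about 5 mm of where the detector placed it at the start, which is within its accuracy. The arm is well clear, with contact force near zero.
- **Disagreements:** the top and side detections of the same jar differ by about 20 mm in y. They report the visible surface, so I relied on the lid fits and pictures instead. In the last top view the detector also reported a second "red" jar at the white jar's place, and the pictures show that was a false match.

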